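# Make up two coating sample kits

### The arm

A 6-joint arm with a two-finger parallel gripper is mounted at the origin on a cart in front of the work surface, level with it; the furniture and walls round the work are solid. World frame = base frame: x ahead of the robot, y to its left, z up, the work surface at z = 0. Lengths are in mm, angles in rad, forces in N, time in s.
With the tool pointing down it reaches from about 300 to 775 mm from the base axis. Payload 14.6 kg.
Tool frame: the origin (TCP) lies where the fingers leave the gripper's body, on its centre line; the fingertips stand 97 mm ahead of it and the grasp point (between the pads) lies 78 mm ahead of it; z points along the fingers, y is the line along which they close (so a half turn about z gives the same grasp; the last joint's range is limited). The gripper opens to 94 mm and grips with 3 to 60 N. Pads are 16 mm wide; open, the fingers measure 119 mm over their backs; the gripper's body (75 mm by 177 mm) begins 78 mm behind the grasp point.
Start: joints at [1.263, 0.3, 1.521, -0, 1.321, -0.067], TCP at [131.162, 534.122, 302.646] pointing down, gripper open.
Joint ranges: [-3.03, 3.03], [-0.79, 2.21], [0.23, 2.52], [-1.04, 4.18], [0, 3.07], [-2.55, 2.55]. Speed limits (rad/s): [2.22, 2.22, 2.57, 3.14, 3.14, 3.14].

### API

Orientations are given as a 3x3 rotation matrix whose columns are the frame's x, y, z axes.
In Python, from workcell import arm gives the robot as it stands. The module is installed in compiled form; this text tells all that it offers.
- The arm moves only by the tool apply_moves, never from a script. Its argument "commands" is a list that holds one entry, the list of rows, each a list of 5 numbers: the opening, from 0 (shut) to 1 (fully open), then the shift along the tool's x, y, z in m, then the turn about the tool's z in rad. In form: [[[gripper, dx, dy, dz, spin], ...]]. A call has 1 to 5 rows; each row shifts and turns the commanded pose from where the row before left it, along the tool's axes as they then stand; what a row does not reach is not made up. A row lasts 1/12 s, in which the tool goes at most 41.7 mm and 7.16 degrees, less where a joint would pass 70% of its speed; a pose out of reach is approached as far as the arm can. A call with a gripper value outside its range is refused whole. The fingers move at their own pace and stop on an object; "force" is the grip in N (left out, the last holds). Time passes only in rows, so rows that do not move let the fingers close. It gives the time, the measured TCP pose, the force, the opening and the grip force at its end, in the units of the state.
- arm.read_state(): the state, without advancing time (a new reading comes with each control period).
- arm.camera(name): name is "scene" or "top"; returns a dict with "frame" (420x560x3 uint8, red, green, blue), "fx", "fy", "cx", "cy" (pixels), "k1" (the pictures are not rectified: a ray, as slopes to the right and down, at radius r is drawn at 1 + k1 r^2 times it, then the intrinsics apply), "R" (3x3) and "t" (3): a world point X has camera coordinates R X + t. Camera axes: x right, y down, z forward; pixel columns grow to the right and rows downward; lengths in mm; the calibration is good to about 2 mm. A picture is of the moment at which its call begins. There is no depth.
- arm.sign_off(): hands the job in; it is judged then, once.
Trained networks look in a picture, given as the dict that the camera call returned (one of the last four; its "shot" number tells which), for a name from the list of things; names that differ only in an ending like _2 or _b are one class to them, and where a whole thing is asked for, a point or a joint stands for the part that bears it (a point fixed in the world has none). Each returns a list of dicts, best first, with "conf" (0 to 1); they miss things now and then, are a little off and sometimes report something else, mostly with a low value. They report only what shows in the picture. A call takes as long as a camera call. They do not tell look-alikes from the thing itself.
- arm.spot_in(picture, thing): "rect" ([left, top, right, bottom] in pixels, round what is visible of it).
- arm.silhouettes(picture, thing): "mask" (420x560 bool, what is visible of it) and "rect" ([left, top, right, bottom] in pixels, round what is visible of it).
The state is a dict: "t": time; "q": joint angles; "joint_velocities": joint speeds; "joint_efforts": joint torques, N m; "ee_pos": TCP position; "ee_rot": TCP orientation; "ft_force": force on the tool from outside, world axes, zero at the start; "wrist_torque": the same for the moment, N m; "gripper_width": opening from 0.0 (shut) to 1.0 (fully open); "grasp_force": force on a finger pad.
Only numpy, scipy, OpenCV 4.12 (cv2) and the standard library are available. Lean on these libraries where they do the work, as an engineer would, in place of code of your own. Each camera call takes 0.05 s, during which the arm holds its last target. There are 200 camera calls.

### The job

Make up two sample kits, each thing centred on its black mark: in the blue tray the blue-capped vial (large circle), the steel nozzle (small circle) and the black-coated slide (along the rectangle), in the yellow tray the black-capped vial and the tan-coated slide likewise. Complete the blue kit before anything goes into the yellow tray. Stand vials and nozzle upright, lay slides coating up, and leave the brass fitting, the beaker and the tape roll where they are.

Things in the scene. Friction and masses are not known exactly. Their poses are not given: they have to be found in the camera images.
- blue_tray: fixed blue kit tray, 130 (its x) by 200 mm (its y), rim 14 mm high, 5 mm thick; origin at the centre of its underside, z up, inner floor at z 4 mm. Flat black marks on the floor, in the tray frame (mm): rectangle for the slide, 60 along x by 36 along y, centre (0, 45); large circle for the vial, 40 across, centre (-28, -45); small circle for the nozzle, 27 across, centre (30, -45)
- yellow_tray: fixed yellow kit tray, 130 (its x) by 200 mm (its y), rim 14 mm high, 5 mm thick; origin at the centre of its underside, z up, inner floor at z 4 mm. Flat black marks on the floor, in the tray frame (mm): rectangle for the slide, 60 along x by 36 along y, centre (0, 45); large circle for the vial, 40 across, centre (-28, -45); it has no small circle
- vial_blue: closed glass vial with a blue screw cap, standing upright in the stock between the trays (it may lean by 2 degrees); 28 mm across, 56 mm high (the glass body is 46 mm high); origin at the centre of its underside, z up
- vial_black: closed glass vial with a black screw cap, standing upright in the stock between the trays (it may lean by 2 degrees); 28 mm across, 56 mm high (the glass body is 46 mm high); origin at the centre of its underside, z up
- slide_black: coated glass slide with a black coating on a white carrier, lying flat, coating up; 28 mm along its x, 52 mm along its y, 8 mm high; origin at the centre of its underside, z up; pick it across its 28 mm width
- slide_tan: coated glass slide with a tan (light brown) coating on a white carrier, lying flat, coating up; 28 mm along its x, 52 mm along its y, 8 mm high; origin at the centre of its underside, z up; pick it across its 28 mm width
- nozzle: turned steel nozzle holder, waisted, standing on its flange; 23 mm across, 26 mm high; origin at the centre of its underside, z up; it can be taken across its whole height from any side
- fitting: brass hexagonal fitting standing on its nut among the stock, 15 x 13 mm, 25 mm high; origin at the centre of its underside; not wanted, stays where it is
- beaker: empty glass beaker behind the stock, 43 mm across, 56 mm high; origin at the centre of its underside; stays where it is
- tape: amber tape roll lying flat at the left of the work, 94 mm across, 19 mm high; origin at the centre of its underside; stays where it is
Things that resemble listed ones, but are neither listed nor needed, are in the scene too. Leave any green or orange look-alike of the slide_tan alone.

How it is judged (in metres and radians):
On the way, in this order (a step that is already met when the one before it is completed fails the run):
1. the blue kit is complete: blue-capped vial, nozzle and black slide each stand or lie released on their marks in the blue tray (x of vial_blue in the frame of blue_tray between -0.04 and -0.016 m and y of vial_blue in the frame of blue_tray between -0.057 and -0.033 m and z of vial_blue in the frame of blue_tray between 0.001 and 0.008 m and angle between each of vial_blue, nozzle, slide_black's own z axis and vertical below 0.17 rad and linear speed of each of vial_blue, nozzle, slide_black below 0.02 m/s and contact force between each of vial_blue, nozzle, slide_black and the fingers below 0.05 N and x of nozzle in the frame of blue_tray between 0.018 and 0.042 m and y of nozzle in the frame of blue_tray between -0.057 and -0.033 m and z of nozzle in the frame of blue_tray between 0.001 and 0.008 m and x of slide_black in the frame of blue_tray between -0.012 and 0.012 m and y of slide_black in the frame of blue_tray between 0.033 and 0.057 m and z of slide_black in the frame of blue_tray between 0.001 and 0.008 m and angle between the y axis of slide_black and the x axis of blue_tray, either way round below 0.25 rad), for 0.2 s.
2. the yellow kit is complete: black-capped vial and tan slide released on their marks in the yellow tray (x of vial_black in the frame of yellow_tray between -0.04 and -0.016 m and y of vial_black in the frame of yellow_tray between -0.057 and -0.033 m and z of vial_black in the frame of yellow_tray between 0.001 and 0.008 m and angle between each of vial_black, slide_tan's own z axis and vertical below 0.17 rad and linear speed of each of vial_black, slide_tan below 0.02 m/s and contact force between each of vial_black, slide_tan and the fingers below 0.05 N and x of slide_tan in the frame of yellow_tray between -0.012 and 0.012 m and y of slide_tan in the frame of yellow_tray between 0.033 and 0.057 m and z of slide_tan in the frame of yellow_tray between 0.001 and 0.008 m and angle between the y axis of slide_tan and the x axis of yellow_tray, either way round below 0.25 rad), for 0.2 s.
At the end, for the whole second after the job is handed in: All five things rest released on the floor of their tray, each centre within 12 mm in x and in y of its mark, top up, within 9 degrees of level, slides within 14 degrees of the rectangle's long side; fitting, beaker and tape roll within 20 mm of their start (all of step 1 and all of step 2 and distance of each of fitting, beaker, tape from where it was at the start of the episode below 0.02 m); the robot touches nothing.
It fails at once if the black-capped vial or the tan slide is set down in the yellow tray while a thing of the blue kit is not in the blue tray (((x of vial_black in the frame of yellow_tray between -0.065 and 0.065 m and y of vial_black in the frame of yellow_tray between -0.1 and 0.1 m and z of vial_black in the frame of yellow_tray below 0.02 m) or (x of slide_tan in the frame of yellow_tray between -0.065 and 0.065 m and y of slide_tan in the frame of yellow_tray between -0.1 and 0.1 m and z of slide_tan in the frame of yellow_tray below 0.02 m)) and not ((x of vial_blue in the frame of blue_tray between -0.065 and 0.065 m and y of vial_blue in the frame of blue_tray between -0.1 and 0.1 m and z of vial_blue in the frame of blue_tray below 0.02 m) and (x of nozzle in the frame of blue_tray between -0.065 and 0.065 m and y of nozzle in the frame of blue_tray between -0.1 and 0.1 m and z of nozzle in the frame of blue_tray below 0.02 m) and (x of slide_black in the frame of blue_tray between -0.065 and 0.065 m and y of slide_black in the frame of blue_tray between -0.1 and 0.1 m and z of slide_black in the frame of blue_tray below 0.02 m))).
It fails at once if a thing of the blue kit is set down in the yellow tray, or the fitting in either tray ((x of vial_blue in the frame of yellow_tray between -0.065 and 0.065 m and y of vial_blue in the frame of yellow_tray between -0.1 and 0.1 m and z of vial_blue in the frame of yellow_tray below 0.02 m) or (x of nozzle in the frame of yellow_tray between -0.065 and 0.065 m and y of nozzle in the frame of yellow_tray between -0.1 and 0.1 m and z of nozzle in the frame of yellow_tray below 0.02 m) or (x of slide_black in the frame of yellow_tray between -0.065 and 0.065 m and y of slide_black in the frame of yellow_tray between -0.1 and 0.1 m and z of slide_black in the frame of yellow_tray below 0.02 m) or (x of fitting in the frame of yellow_tray between -0.065 and 0.065 m and y of fitting in the frame of yellow_tray between -0.1 and 0.1 m and z of fitting in the frame of yellow_tray below 0.02 m) or (x of fitting in the frame of blue_tray between -0.065 and 0.065 m and y of fitting in the frame of blue_tray between -0.1 and 0.1 m and z of fitting in the frame of blue_tray below 0.02 m)).
It fails at once if the fitting, the beaker or the tape roll is moved by more than 20 mm (distance of any of fitting, beaker, tape from where it was at the start of the episode above 0.02 m).
It also fails if it takes over 128 s, if anything falls off the work surface, if the arm or the gripper's body presses on something with over 40 N, if the wrist force passes 120 N, or if a joint passes its speed limit or range.

## Working session

There is one attempt and no reset: what is moved stays moved. The work goes in short steps, Python scripts to look and compute and a tool call to move; the robot and the scene stay as the last step left them, time stands still between calls to the robot, and variables do not carry over. Pictures are saved under pics/ and viewed, at most 14 in all, crops included, and the job is handed in when it is done.

Besides the shell and the picture viewer there is one more tool, called after ">>>" by a JSON object that holds its "op" and its "data", one argument or row to a line. apply_moves: Moves the arm, as the interface text tells. Its arguments: {"type":"object","properties":{"commands":{"type":"array","items":{"type":"array","items":{"type":"array","items":{"type":"number"}}}},"force":{"type":"number"}},"required":["commands"]}

```bash
mkdir -p pics
cat > h.py <<'E'
import numpy as np, cv2
from workcell import arm
def ray(c,px):
    px=np.atleast_2d(np.array(px,float))
    K=np.array([[c['fx'],0,c['cx']],[0,c['fy'],c['cy']],[0,0,1.]])
    d=np.stack([(px[:,0]-c['cx'])/c['fx'],(px[:,1]-c['cy'])/c['fy']],1)
    u=d.copy()
    for _ in range(20): u=d/(1+c['k1']*(u**2).sum(1,keepdims=True))
    R=np.array(c['R']);t=np.array(c['t'])
    return -R.T@t,np.c_[u,np.ones(len(u))]@R
def at(c,px,z):
    o,d=ray(c,px); s=(z-o[2])/d[:,2]; return o+d*s[:,None]
def proj(c,X):
    X=np.atleast_2d(np.array(X,float)); p=X@np.array(c['R']).T+np.array(c['t']); u=p[:,:2]/p[:,2:]
    u=u*(1+c['k1']*(u**2).sum(1,keepdims=True)); return u*[c['fx'],c['fy']]+[c['cx'],c['cy']]
def save(c,n,f=1): 
    cv2.imwrite('pics/'+n,cv2.resize(c['frame'][:,:,::-1],None,fx=f,fy=f,interpolation=cv2.INTER_CUBIC))
E
python3 - <<'E'
from h import *
for n in ('top','scene'):
    c=arm.camera(n); save(c,n+'1.png',1.4)
    o,d=ray(c,[c['cx'],c['cy']]); print(n,o.round(),d.round(2),c['fx'])
    for th in ['blue_tray','yellow_tray','vial_blue','vial_black','slide_black','slide_tan','nozzle','fitting','beaker','tape']:
        print(th,[(np.round(r['rect']).astype(int).tolist(),round(r['conf'],2)) for r in arm.spot_in(c,th)][:5])
E
```

```text
top [ 481.  113. 1358.] [[ 0.07 -0.01 -1.  ]] 484.47506480371686
blue_tray [([179, 225, 255, 276], 0.96)]
yellow_tray [([385, 230, 458, 283], 0.87)]
vial_blue [([302, 225, 310, 232], 0.61)]
vial_black []
slide_black [([326, 185, 341, 198], 0.76), ([301, 227, 311, 234], 0.38)]
slide_tan [([369, 132, 381, 151], 0.72), ([363, 204, 386, 209], 0.6), ([279, 270, 289, 292], 0.6), ([326, 228, 350, 235], 0.48)]
nozzle []
fitting []
beaker [([312, 141, 333, 160], 0.57)]
tape [([130, 176, 162, 212], 0.94), ([328, 225, 348, 237], 0.43), ([324, 185, 343, 200], 0.31)]
scene [ -45. 1112.  800.] [[ 0.45 -0.72 -0.53]] 532.156228829425
blue_tray [([243, 247, 332, 309], 0.56)]
yellow_tray [([358, 185, 361, 195], 0.59), ([158, 281, 197, 314], 0.2)]
vial_blue [([311, 201, 320, 226], 0.75)]
vial_black [([342, 214, 353, 239], 0.71)]
slide_black [([296, 195, 309, 202], 0.49)]
slide_tan [([329, 202, 343, 215], 0.7), ([345, 242, 366, 260], 0.69), ([324, 179, 339, 192], 0.63), ([365, 228, 383, 240], 0.55), ([270, 164, 289, 174], 0.48)]
nozzle [([362, 210, 370, 222], 0.52)]
fitting []
beaker [([253, 176, 270, 198], 0.67), ([158, 281, 201, 314], 0.55)]
tape [([159, 280, 200, 315], 0.72)]
```

View pics/top1.png

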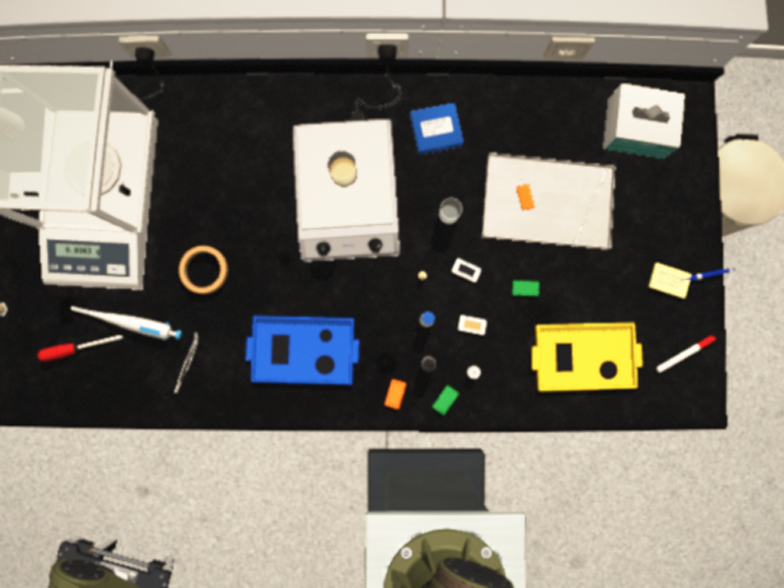

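View pics/scene1.png

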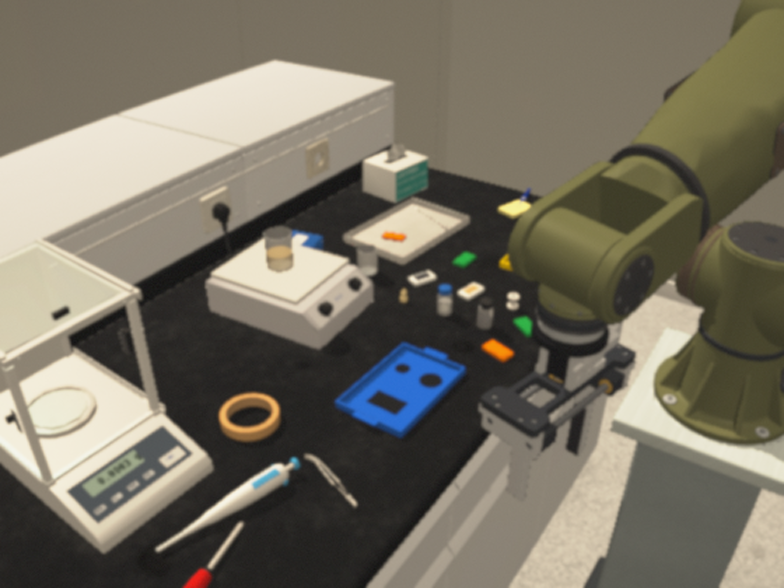

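The top view has +x up and +y to the left. The blue cap is at about (305,228), the black cap at (306,259), the black slide at (333,193), the tan slide at (338,232), the nozzle at (338,266) and the fitting at (302,197), all in original pixels. The scene view agrees. Next I'll measure them with colour blobs.

```bash
cat >> h.py <<'E'
def blob(m,seed,rad=14):
    n,l,s,cc=cv2.connectedComponentsWithStats(m.astype(np.uint8),connectivity=8)
    best=[i for i in range(1,n) if np.hypot(*(cc[i]-seed))<rad and s[i,4]>=5]
    if not best: return None
    i=max(best,key=lambda i:s[i,4]); return l==i
def cen(m,w=None):
    y,x=np.nonzero(m); return np.array([x.mean(),y.mean()])
def hsv(c): return cv2.cvtColor(c['frame'],cv2.COLOR_RGB2HSV).astype(int)
def marks(c,box,seeds):
    g=hsv(c)[:,:,2]; x0,y0,x1,y1=box
    m=np.zeros(g.shape,bool); m[y0:y1,x0:x1]=g[y0:y1,x0:x1]<100
    return [cen(blob(m,s,8)) for s in seeds]
E
python3 - <<'E'
from h import *
c=arm.camera('top'); H=hsv(c); f=c['frame'].astype(int)
cv2.imwrite('pics/crop.png',cv2.resize(c['frame'][180:300,280:400,::-1],None,fx=5,fy=5,interpolation=cv2.INTER_CUBIC))
def fit(P,Q): # P tray -> Q world
    a,b=P-P.mean(0),Q-Q.mean(0); th=np.arctan2((a[:,0]*b[:,1]-a[:,1]*b[:,0]).sum(),(a*b).sum())
    R=np.array([[np.cos(th),-np.sin(th)],[np.sin(th),np.cos(th)]]); t=Q.mean(0)-R@P.mean(0); return th,t,np.abs(P@R.T+t-Q).max()
M=np.array([[0,45],[-28,-45],[30,-45.]])
for nm,box,s in (('blue',(185,230,250,272),[(200,249),(232,260),(232,239)]),('yellow',(390,236,450,276),[(403,255),(434,264)])):
    p=marks(c,box,s); Q=at(c,p,4)[:,:2]; print(nm,np.round(p,1).tolist(),Q.round(1).tolist(),fit(M[:len(Q)],Q))
V=H[:,:,2]
for nm,m,s,z in (('vblue',(H[:,:,0]>95)&(H[:,:,0]<130)&(H[:,:,1]>120)&(V>60),(305,228),55),('nozzle',V>110,(338,266),26),('sblack',V>110,(333,193),8),('stan',V>110,(338,232),8),('fit',V>80,(302,197),25),('beaker',V>90,(322,151),56)):
    b=blob(m,s); 
    if b is None: print(nm,None); continue
    y,x=np.nonzero(b); W=at(c,np.c_[x,y],z)[:,:2].astype(np.float32)
    r=cv2.minAreaRect(W); print(nm,b.sum(),cen(b).round(1),W.mean(0).round(1),'rect',np.round(r[0],1),np.round(r[1],1),round(r[2],1))
g=V[248:272,294:318]; print(g)
E
```

```text
blue [[199.9, 249.6], [231.6, 260.1], [232.3, 239.4]] [[475.4, 328.9], [446.7, 239.8], [504.3, 238.4]] (np.float64(-0.013621585963505357), array([474.9920268 , 284.05626241]), np.float64(0.36343542584293687))
yellow [[402.6, 255.1], [434.1, 264.0]] [[461.7, -239.8], [436.7, -330.2]] (np.float64(0.031432467591268116), array([ 463.20323374, -284.56225165]), np.float64(0.2013713846345695))
vblue 70 [306.  226.2] [539.7  35.7] rect [540.4  35.7] [21.6 21.6] 0.2
nozzle 79 [338.1 265.5] [433.5 -54.5] rect [433.5 -54.2] [25.2 25.3] 44.8
sblack 189 [332.8 192.6] [636.7 -42.4] rect [636.7 -42.6] [56.5 33.6] 65.8
stan 235 [337.  231.8] [526.8 -53.9] rect [526.7 -53.8] [56.6 32.9] 78.9
fit 39 [301.1 196.1] [624.5  47.4] rect [624.8  47.8] [16.7 16.6] 0.1
beaker 195 [320.9 151.3] [744.4  -5.1] rect [746.7  -6.7] [41.1 47.3] 89.9
[[ 23  18  18  16  17  18  18  18  19  23  26  26  26  27  25  25  26  24
   26  27  25  26  26  26]
 [ 23  17  18  17  20  19  18  18  19  23  25  27  24  24  25  26  25  26
   26  24  24  26  25  25]
 [ 23  21  18  17  19  19  18  18  19  25  24  24  24  27  25  25  25
[... 1453 characters left out ...]
24  24  23  22  16  16  15  19  21  30  35  38  35  30  28  26  25
   25  24  25  22  26  22]
 [ 25  25  24  21  21  18  16  18  18  16  18  22  24  22  22  24  24  23
   26  24  23  23  24  23]
 [ 23  24  23  21  18  16  18  16  16  15  16  17  16  19  21  24  25  24
   25  25  24  25  24  25]
 [ 25  24  24  20  17  17  17  17  17  16  18  17  20  20  22  23  25  25
   25  26  25  24  22  24]
 [ 24  24  22  20  16  17  17  17  16  16  18  18  16  19  23  22  22  23
   25  26  25  25  25  25]
 [ 22  24  24  16  17  17  17  17  15  17  16  17  18  17  22  24  21  23
   23  23  22  25  24  24]
 [ 23  24  22  16  17  17  18  17  17  17  17  14  17  19  22  23  22  24
   24  24  25  24  23  24]]
```

View pics/crop.png

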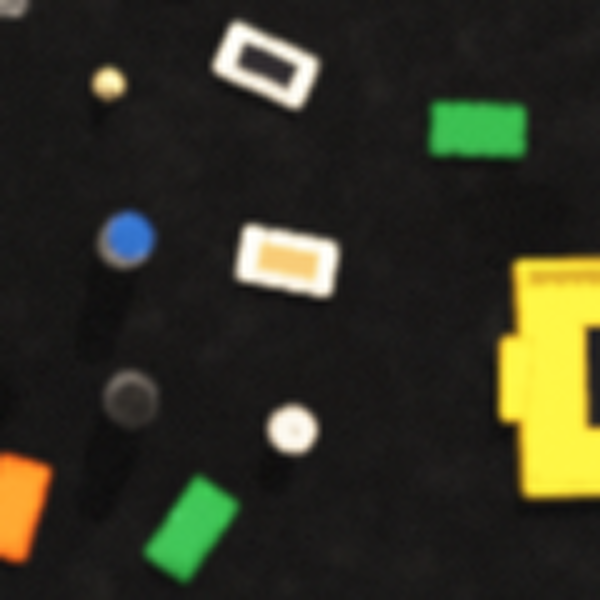

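The crop shows the black slide up-left, the tan slide in the middle, both caps on the left, and the white-looking nozzle near crop (292,430). I'll refine the caps and cross-check them in the scene view.

```bash
cat >> h.py <<'E'
def go(x,y,z,ax=None):
    """tip z (mm), ax = wanted angle (deg, world) of the closing axis; prints spin (rad) and shift in the tool frame AFTER the spin, m"""
    s=arm.read_state(); R=np.array(s['ee_rot']).reshape(3,3); p=np.array(s['ee_pos'])
    cur=np.degrees(np.arctan2(R[1,1],R[0,1])); sp=0
    if ax is not None:
        d=(ax-cur+90)%180-90; sp=np.radians(d)*np.sign(R[2,2])
    c_,s_=np.cos(sp),np.sin(sp); R2=R@np.array([[c_,-s_,0],[s_,c_,0],[0,0,1]])
    d=R2.T@(np.array([x,y,z+97])-p)/1000
    print('t',round(s['t'],2),'tip',(p+R[:,2]*97).round(1),'closing',cur.round(1),'q6',round(s['q'][5],2),'w',round(s['gripper_width'],3),'gf',round(s['grasp_force'],1),'spin',round(float(sp),3),'shift',d.round(4),'tilt',R[:2,2].round(3))
E
python3 - <<'E'
from h import *
c=arm.camera('top'); b=arm.camera('scene')
for n,p,z in (('vb',(305.7,227),56),('vk',(305.6,258.7),56),('noz',(338.1,265.5),24)):
    w=at(c,p,z)[0]; print(n,w.round(1),'scene base/top',proj(b,[[w[0],w[1],0],[w[0],w[1],z]]).round(1).tolist())
print(proj(b,[[636.7,-42.4,8],[526.8,-53.9,8]]).round(1))
for t in('vial_blue','vial_black','nozzle','slide_black','slide_tan'):
    print(t,[(np.round(r['rect'],1).tolist(),round(r['conf'],2)) for r in arm.spot_in(b,t)][:2])
print(np.array(arm.read_state()['ee_rot']).round(3)); go(540,36,100,90)
E
```

```text
vb [537.7  36.5  56. ] scene base/top [[317.5, 222.3], [318.4, 204.9]]
vk [452.6  36.7  56. ] scene base/top [[345.0, 232.0], [346.5, 214.4]]
noz [433.4 -54.7  24. ] scene base/top [[366.2, 218.8], [367.0, 211.5]]
[[301.8 197.4]
 [336.7 206.6]]
vial_blue [([308.8, 202.7, 319.4, 224.5], 0.6)]
vial_black [([341.7, 214.1, 354.5, 237.2], 0.66)]
nozzle [([363.7, 209.3, 370.5, 222.0], 0.51)]
slide_black [([292.0, 197.1, 311.0, 203.7], 0.5)]
slide_tan [([329.5, 203.0, 343.1, 215.8], 0.63), ([272.6, 167.2, 287.1, 172.5], 0.54)]
[[-0.971  0.238  0.   ]
 [ 0.238  0.971  0.   ]
 [-0.     0.    -1.   ]]
t 1.5 tip [131.2 534.1 205.7] closing 76.2 q6 -0.07 w 1.001 gf 0.0 spin -0.241 shift [-0.4088 -0.4981  0.1057] tilt [0. 0.]
```

>>> {"op": "apply_moves", "data": {
  "commands": [
    [[0.65,0,0,0,-0.12],[0.65,0,0,0,-0.121],[0.65,-0.02,-0.025,0,0],[0.65,-0.02,-0.025,0,0],[0.65,-0.02,-0.025,0,0]]
  ],
  "force": 20
}}

```text
t: 1.92
ee_pos: [191.5, 458.2, 302.4]
ee_rot: [[-1.0, -0.001, -0.0], [-0.001, 1.0, -0.0], [0.0, -0.0, -1.0]]
ft_force: [0.6, -0.1, -0.5]
gripper_width: 0.683
grasp_force: 0.0
```

>>> {"op": "apply_moves", "data": {
  "commands": [
    [[0.65,-0.02,-0.025,0.005,0],[0.65,-0.02,-0.025,0.005,0],[0.65,-0.02,-0.025,0.005,0],[0.65,-0.02,-0.025,0.005,0],[0.65,-0.02,-0.025,0.005,0]]
  ]
}}

```text
t: 2.33
ee_pos: [291.9, 332.8, 277.6]
ee_rot: [[-1.0, -0.0, 0.0], [-0.0, 1.0, 0.0], [-0.0, 0.0, -1.0]]
ft_force: [-0.1, -0.3, -0.7]
gripper_width: 0.651
grasp_force: 0.0
```

>>> {"op": "apply_moves", "data": {
  "commands": [
    [[0.65,-0.02,-0.025,0.005,0],[0.65,-0.02,-0.025,0.005,0],[0.65,-0.02,-0.025,0.005,0],[0.65,-0.02,-0.025,0.005,0],[0.65,-0.02,-0.025,0.005,0]]
  ]
}}

```text
t: 2.75
ee_pos: [392.0, 207.8, 252.6]
ee_rot: [[-1.0, -0.0, 0.0], [-0.0, 1.0, 0.0], [-0.0, 0.0, -1.0]]
ft_force: [0.8, -0.1, 0.1]
gripper_width: 0.649
grasp_force: 0.0
```

>>> {"op": "apply_moves", "data": {
  "commands": [
    [[0.65,-0.02,-0.025,0.01,0],[0.65,-0.02,-0.025,0.01,0],[0.65,-0.02,-0.025,0.01,0],[0.65,-0.02,-0.025,0.01,0],[0.65,0,0,0,0]]
  ]
}}

```text
t: 3.17
ee_pos: [473.0, 105.8, 211.0]
ee_rot: [[-1.0, 0.003, -0.002], [0.003, 1.0, -0.001], [0.002, -0.001, -1.0]]
ft_force: [-0.3, 0.8, -0.1]
gripper_width: 0.651
grasp_force: 0.0
```

```bash
python3 -c "
from h import *
go(539,36,80,90)"
```

```text
t 3.17 tip [472.9 105.7 114. ] closing 89.8 q6 -1.42 w 0.651 gf 0.0 spin -0.003 shift [-0.066  -0.0697  0.0339] tilt [-0.002 -0.001]
```

>>> {"op": "apply_moves", "data": {
  "commands": [
    [[0.65,-0.022,-0.0233,0.011,0],[0.65,-0.022,-0.0233,0.011,0],[0.65,-0.022,-0.0233,0.011,0],[0.65,0,0,0.01,0],[0.65,0,0,0.01,0]]
  ]
}}

```text
t: 3.58
ee_pos: [537.5, 38.7, 158.8]
ee_rot: [[-1.0, 0.002, -0.0], [0.002, 1.0, 0.0], [0.0, 0.0, -1.0]]
ft_force: [-0.1, 0.4, 0.0]
gripper_width: 0.648
grasp_force: 0.0
```

```bash
python3 -c "
from h import *
go(539,36,15,90)"
```

```text
t 3.58 tip [537.5  38.7  61.8] closing 89.9 q6 -1.57 w 0.648 gf 0.0 spin -0.002 shift [-0.0015 -0.0027  0.0468] tilt [-0.  0.]
```

>>> {"op": "apply_moves", "data": {
  "commands": [
    [[0.65,0,0,0.012,0],[0.65,0,0,0.012,0],[0.65,0,0,0.012,0],[0.65,0,0,0.008,0],[0.65,0,0,0,0]]
  ]
}}

```text
t: 4.0
ee_pos: [536.4, 39.8, 113.8]
ee_rot: [[-1.0, -0.001, -0.003], [-0.001, 1.0, -0.0], [0.003, -0.0, -1.0]]
ft_force: [-0.4, -0.3, -0.3]
gripper_width: 0.651
grasp_force: 0.0
```

>>> {"op": "apply_moves", "data": {
  "commands": [
    [[0.2,0,0,0,0],[0.2,0,0,0,0],[0.2,0,0,0,0],[0.2,0,0,0,0],[0.2,0,0,0,0]]
  ],
  "force": 20
}}

```text
t: 4.42
ee_pos: [537.4, 39.3, 116.1]
ee_rot: [[-1.0, -0.0, 0.001], [-0.0, 1.0, 0.0], [-0.001, 0.0, -1.0]]
ft_force: [-0.1, -0.6, -0.2]
gripper_width: 0.331
grasp_force: 0.0
```

>>> {"op": "apply_moves", "data": {
  "commands": [
    [[0.2,0,0,0,0],[0.2,0,0,0,0],[0.2,0,0,0,0],[0.2,0,0,0,0]]
  ]
}}

```text
t: 4.75
ee_pos: [537.4, 39.3, 115.9]
ee_rot: [[-1.0, -0.0, 0.0], [-0.0, 1.0, -0.0], [-0.0, -0.0, -1.0]]
ft_force: [0.5, -0.6, 4.7]
gripper_width: 0.281
grasp_force: 20.0
```

>>> {"op": "apply_moves", "data": {
  "commands": [
    [[0.2,0,0,-0.015,0],[0.2,0,0,-0.02,0],[0.2,0,0,-0.015,0],[0.2,0.009,0.02,0,0],[0.2,0.009,0.02,0,0]]
  ]
}}

```text
t: 5.17
ee_pos: [519.3, 79.3, 166.3]
ee_rot: [[-1.0, 0.002, 0.001], [0.002, 1.0, 0.0], [-0.001, 0.0, -1.0]]
ft_force: [0.4, 0.6, -0.2]
gripper_width: 0.28
grasp_force: 20.0
```

>>> {"op": "apply_moves", "data": {
  "commands": [
    [[0.2,0.0145,0.032,0,0],[0.2,0.0145,0.032,0,0],[0.2,0.0145,0.032,0,0],[0.2,0.0145,0.032,0,0],[0.2,0.0145,0.032,0,0]]
  ]
}}

```text
t: 5.58
ee_pos: [445.7, 240.6, 165.5]
ee_rot: [[-1.0, -0.0, -0.0], [-0.0, 1.0, -0.0], [0.0, -0.0, -1.0]]
ft_force: [1.1, -0.8, 0.3]
gripper_width: 0.284
grasp_force: 20.0
```

>>> {"op": "apply_moves", "data": {
  "commands": [
    [[0.2,0,0,0,0],[0.2,0,0,0,0]]
  ]
}}

```text
t: 5.75
ee_pos: [446.0, 240.4, 165.5]
ee_rot: [[-1.0, -0.003, -0.0], [-0.003, 1.0, -0.0], [0.0, -0.0, -1.0]]
ft_force: [0.4, -1.1, -0.6]
gripper_width: 0.285
grasp_force: 20.0
```

```bash
python3 -c "
from h import *
go(446.7,239.8,21,89.2)
c=arm.camera('scene'); x,y=220,120
cv2.imwrite('pics/v1.png',cv2.resize(c['frame'][y:y+200,x:x+200,::-1],None,fx=3,fy=3,interpolation=cv2.INTER_CUBIC))"
```

```text
t 5.75 tip [446.  240.4  68.5] closing 90.2 q6 -1.15 w 0.285 gf 20.0 spin 0.017 shift [-0.0007 -0.0006  0.0475] tilt [-0. -0.]
```

View pics/v1.png

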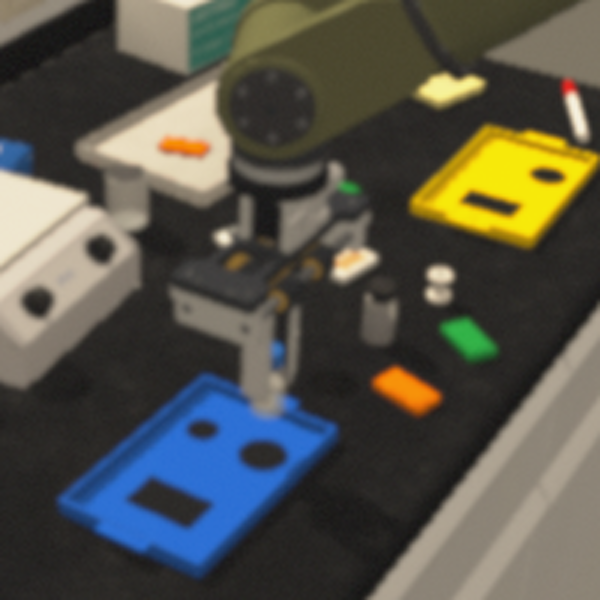

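The vial is held upright between the fingers, with the cap at crop (275,350), above the tray. I'll lower it 45 mm and release.

>>> {"op": "apply_moves", "data": {
  "commands": [
    [[0.2,0,0,0.013,0],[0.2,0,0,0.013,0],[0.2,0,0,0.012,0],[0.2,0,0,0.005,0],[0.2,0,0,0.002,0]]
  ]
}}

```text
t: 6.22
ee_pos: [446.9, 238.2, 119.9]
ee_rot: [[-1.0, 0.001, -0.001], [0.001, 1.0, -0.001], [0.001, -0.001, -1.0]]
ft_force: [-2.7, -5.0, 11.9]
gripper_width: 0.282
grasp_force: 20.0
```

>>> {"op": "apply_moves", "data": {
  "commands": [
    [[0.2,0,0,0,0],[0.2,0,0,0,0]]
  ]
}}

```text
t: 6.38
ee_pos: [447.1, 239.0, 121.2]
ee_rot: [[-1.0, 0.0, 0.001], [0.0, 1.0, 0.0], [-0.001, 0.0, -1.0]]
ft_force: [0.7, 0.6, -0.7]
gripper_width: 0.284
grasp_force: 20.0
```

>>> {"op": "apply_moves", "data": {
  "commands": [
    [[0.5,0,0,0,0],[0.5,0,0,0,0],[0.5,0,0,0,0],[0.5,0,0,0,0]]
  ]
}}

```text
t: 6.72
ee_pos: [446.8, 239.4, 120.9]
ee_rot: [[-1.0, -0.0, 0.0], [-0.0, 1.0, 0.0], [-0.0, 0.0, -1.0]]
ft_force: [0.6, 0.1, 0.2]
gripper_width: 0.492
grasp_force: 0.0
```

>>> {"op": "apply_moves", "data": {
  "commands": [
    [[0.5,0,0,-0.015,0],[0.5,0,0,-0.025,0],[0.5,0,0,-0.025,0],[0.55,0.001,-0.025,0,0],[0.55,0.001,-0.025,0,0]]
  ]
}}

```text
t: 7.13
ee_pos: [444.9, 189.4, 187.0]
ee_rot: [[-1.0, -0.002, 0.003], [-0.002, 1.0, 0.001], [-0.003, 0.001, -1.0]]
ft_force: [0.1, -0.4, 0.2]
gripper_width: 0.549
grasp_force: 0.0
```

>>> {"op": "apply_moves", "data": {
  "commands": [
    [[0.55,0.002,-0.035,0,0],[0.55,0.002,-0.035,0,0],[0.55,0.002,-0.035,0,0],[0.55,0.002,-0.035,0,0],[0.55,0.002,-0.035,0,0]]
  ]
}}

```text
t: 7.55
ee_pos: [434.4, 12.8, 185.9]
ee_rot: [[-1.0, -0.001, 0.001], [-0.001, 1.0, -0.0], [-0.001, -0.0, -1.0]]
ft_force: [0.7, 0.2, -0.1]
gripper_width: 0.552
grasp_force: 0.0
```

>>> {"op": "apply_moves", "data": {
  "commands": [
    [[0.55,0.001,-0.035,0,0],[0.55,0,-0.034,0,0],[0.55,0,0,0.01,0],[0.55,0,0,0,0]]
  ]
}}

```text
t: 7.88
ee_pos: [433.3, -55.8, 174.6]
ee_rot: [[-1.0, 0.003, -0.001], [0.003, 1.0, 0.0], [0.001, 0.0, -1.0]]
ft_force: [-0.6, 0.8, -0.1]
gripper_width: 0.552
grasp_force: 0.0
```

Run:
```python
from h import *
go(433.4,-54.6,4,90)
c=arm.camera('top'); x,y=180,220
cv2.imwrite('pics/v2.png',cv2.resize(c['frame'][y:y+60,x:x+80,::-1],None,fx=6,fy=6,interpolation=cv2.INTER_CUBIC))
H=hsv(c); m=(H[:,:,2]<100); m[:, :]&=True
w=at(c,[[232,258]],60); print(w)
```

```text
t 7.88 tip [433.1 -55.8  77.6] closing 89.8 q6 -1.78 w 0.552 gf 0.0 spin -0.003 shift [-0.0002  0.0012  0.0736] tilt [-0.001  0.   ]
[[453.69461955 233.62509019  60.        ]]
```

View pics/v2.png

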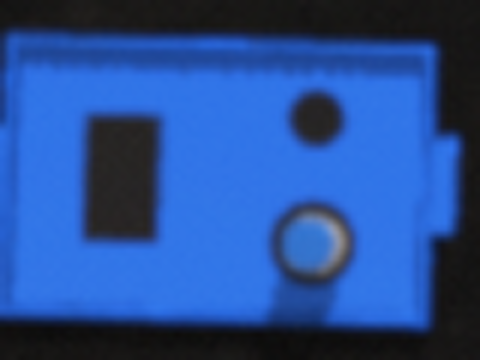

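The vial stands upright in the middle of the large circle, at crop (307,243). Now I'll take the nozzle.

>>> {"op": "apply_moves", "data": {
  "commands": [
    [[0.55,0,0.001,0.02,0],[0.55,0,0,0.02,0],[0.55,0,0,0.018,0],[0.55,0,0,0.01,0],[0.55,0,0,0.005,0]]
  ]
}}

```text
t: 8.35
ee_pos: [433.5, -52.7, 101.7]
ee_rot: [[-1.0, -0.002, -0.002], [-0.002, 1.0, 0.0], [0.002, 0.0, -1.0]]
ft_force: [-0.8, 0.8, 0.2]
gripper_width: 0.545
grasp_force: 0.0
```

>>> {"op": "apply_moves", "data": {
  "commands": [
    [[0.1,0,0,0,0],[0.1,0,0,0,0],[0.1,0,0,0,0],[0.1,0,0,0,0],[0.1,0,0,0,0]]
  ]
}}

```text
t: 8.77
ee_pos: [434.0, -53.7, 103.2]
ee_rot: [[-1.0, -0.0, 0.001], [-0.0, 1.0, -0.0], [-0.001, -0.0, -1.0]]
ft_force: [0.1, -0.2, -0.4]
gripper_width: 0.236
grasp_force: 20.3
```

>>> {"op": "apply_moves", "data": {
  "commands": [
    [[0.1,0,0,0,0],[0.1,0,0,0,0],[0.1,0,0,0,0]]
  ]
}}

```text
t: 9.02
ee_pos: [434.1, -53.7, 103.1]
ee_rot: [[-1.0, -0.0, 0.001], [-0.0, 1.0, -0.0], [-0.001, -0.0, -1.0]]
ft_force: [-1.3, 2.4, 6.6]
gripper_width: 0.235
grasp_force: 20.0
```

>>> {"op": "apply_moves", "data": {
  "commands": [
    [[0.1,0,0,-0.02,0],[0.1,0,0,-0.025,0],[0.1,0,0,-0.025,0],[0.1,-0.0055,0.02,0,0],[0.1,-0.0055,0.024,0,0]]
  ]
}}

```text
t: 9.43
ee_pos: [445.3, -10.0, 174.1]
ee_rot: [[-1.0, 0.002, 0.003], [0.002, 1.0, -0.0], [-0.003, -0.0, -1.0]]
ft_force: [-0.2, 0.6, -1.4]
gripper_width: 0.233
grasp_force: 20.0
```

>>> {"op": "apply_moves", "data": {
  "commands": [
    [[0.1,-0.008,0.032,0,0],[0.1,-0.008,0.032,0,0],[0.1,-0.008,0.032,0,0],[0.1,-0.008,0.032,0,0],[0.1,-0.008,0.032,0,0]]
  ]
}}

```text
t: 9.85
ee_pos: [484.7, 151.9, 172.6]
ee_rot: [[-1.0, -0.0, -0.0], [-0.0, 1.0, -0.0], [0.0, -0.0, -1.0]]
ft_force: [1.2, -0.3, -0.8]
gripper_width: 0.235
grasp_force: 20.0
```

>>> {"op": "apply_moves", "data": {
  "commands": [
    [[0.1,-0.008,0.032,0,0],[0.1,-0.008,0.032,0,0],[0.1,-0.003,0.024,0,0],[0.1,0,0,0,0],[0.1,0,0,0,0]]
  ]
}}

```text
t: 10.27
ee_pos: [503.4, 239.0, 172.1]
ee_rot: [[-1.0, -0.002, -0.001], [-0.002, 1.0, -0.0], [0.001, -0.0, -1.0]]
ft_force: [-0.6, 0.3, -1.8]
gripper_width: 0.233
grasp_force: 20.0
```

```bash
python3 -c "
from h import *
go(504.3,238.4,10.5,89.2)"
```

```text
t 10.27 tip [503.3 238.9  75.1] closing 90.1 q6 -1.2 w 0.233 gf 20.0 spin 0.016 shift [-0.001  -0.0005  0.0646] tilt [-0.001 -0.   ]
```

>>> {"op": "apply_moves", "data": {
  "commands": [
    [[0.1,0,0,0.02,0],[0.1,0,0,0.02,0],[0.1,0,0,0.015,0],[0.1,0,0,0.007,0],[0.1,0,0,0.003,0]]
  ]
}}

```text
t: 10.68
ee_pos: [503.4, 237.3, 107.0]
ee_rot: [[-1.0, 0.001, -0.002], [0.001, 1.0, -0.001], [0.002, -0.001, -1.0]]
ft_force: [-5.4, -3.4, 17.9]
gripper_width: 0.234
grasp_force: 20.0
```

>>> {"op": "apply_moves", "data": {
  "commands": [
    [[0.1,0,0,0,0],[0.1,0,0,0,0],[0.45,0,0,0,0],[0.45,0,0,0,0],[0.45,0,0,0,0]]
  ]
}}

```text
t: 11.1
ee_pos: [503.9, 238.3, 108.1]
ee_rot: [[-1.0, -0.0, 0.001], [-0.0, 1.0, 0.0], [-0.001, 0.0, -1.0]]
ft_force: [0.2, 0.4, 0.0]
gripper_width: 0.403
grasp_force: 0.0
```

>>> {"op": "apply_moves", "data": {
  "commands": [
    [[0.45,0,0,0,0],[0.45,0,0,-0.02,0],[0.45,0,0,-0.025,0],[0.55,0,0,-0.025,0],[0.55,0,0,0,0]]
  ]
}}

```text
t: 11.52
ee_pos: [505.0, 238.9, 182.4]
ee_rot: [[-1.0, -0.0, 0.006], [-0.0, 1.0, 0.002], [-0.006, 0.002, -1.0]]
ft_force: [0.1, 0.7, 1.2]
gripper_width: 0.533
grasp_force: 0.0
```

```bash
python3 -c "
from h import *
go(636.7,-42.5,80,65.8-90)"
```

```text
t 11.52 tip [505.7 239.1  85.4] closing 90.0 q6 -1.19 w 0.533 gf 0.0 spin -1.148 shift [ 0.2027 -0.2354  0.0055] tilt [0.006 0.002]
```

>>> {"op": "apply_moves", "data": {
  "commands": [
    [[0.55,0,0,0,0.12],[0.55,0,0,0,0.12],[0.55,0,0,0,0.12],[0.55,0,0,0,0.12],[0.55,0,0,0,0.12]]
  ]
}}

```text
t: 11.93
ee_pos: [503.6, 238.3, 177.3]
ee_rot: [[-0.822, 0.569, -0.0], [0.569, 0.822, -0.0], [0.0, -0.0, -1.0]]
ft_force: [0.1, -0.0, 0.5]
gripper_width: 0.548
grasp_force: 0.0
```

>>> {"op": "apply_moves", "data": {
  "commands": [
    [[0.55,0,0,0,0.12],[0.55,0,0,0,0.12],[0.55,0,0,0,0.12],[0.55,0,0,0,0.12],[0.55,0,0,0,0.12]]
  ]
}}

```text
t: 12.35
ee_pos: [503.6, 238.3, 177.3]
ee_rot: [[-0.357, 0.934, -0.0], [0.934, 0.357, -0.0], [-0.0, -0.0, -1.0]]
ft_force: [-0.1, -0.0, -0.1]
gripper_width: 0.551
grasp_force: 0.0
```

>>> {"op": "apply_moves", "data": {
  "commands": [
    [[0.55,0,0,0,0.12],[0.55,0,0,0,0.12],[0.55,0,0,0,0.12],[0.55,0,0,0,0.12],[0.55,0,0,0,0.12]]
  ]
}}

```text
t: 12.77
ee_pos: [503.6, 238.3, 177.3]
ee_rot: [[0.233, 0.973, -0.0], [0.973, -0.233, -0.0], [-0.0, -0.0, -1.0]]
ft_force: [0.3, 0.6, 0.2]
gripper_width: 0.548
grasp_force: 0.0
```

>>> {"op": "apply_moves", "data": {
  "commands": [
    [[0.55,0,0,0,0.12],[0.55,0,0,0,0.074],[0.55,0,0,0,0],[0.55,0,0,0,0]]
  ]
}}

```text
t: 13.1
ee_pos: [503.6, 238.3, 177.4]
ee_rot: [[0.408, 0.913, -0.0], [0.913, -0.408, -0.0], [-0.0, -0.0, -1.0]]
ft_force: [-0.1, -0.2, -0.4]
gripper_width: 0.548
grasp_force: 0.0
```

```bash
python3 -c "
from h import *
go(636.7,-42.5,80,65.8-90)"
```

```text
t 13.1 tip [503.6 238.3  80.4] closing -24.1 q6 0.8 w 0.548 gf 0.0 spin 0.002 shift [-0.2016  0.2365  0.0004] tilt [-0. -0.]
```

>>> {"op": "apply_moves", "data": {
  "commands": [
    [[0.55,-0.02,0.0236,0,0],[0.55,-0.02,0.0236,0,0],[0.55,-0.02,0.0236,0,0],[0.55,-0.02,0.0236,0,0],[0.55,-0.02,0.0236,0,0]]
  ]
}}

```text
t: 13.52
ee_pos: [570.7, 97.3, 177.5]
ee_rot: [[0.407, 0.913, -0.0], [0.913, -0.407, 0.0], [0.0, -0.0, -1.0]]
ft_force: [0.1, 0.1, -0.3]
gripper_width: 0.55
grasp_force: 0.0
```

>>> {"op": "apply_moves", "data": {
  "commands": [
    [[0.55,-0.02,0.0236,0,0],[0.55,-0.02,0.0236,0,0],[0.55,-0.02,0.0236,0,0],[0.55,-0.02,0.0236,0,0],[0.55,-0.02,0.0236,0,0]]
  ]
}}

```text
t: 13.93
ee_pos: [637.2, -42.5, 177.5]
ee_rot: [[0.408, 0.913, -0.0], [0.913, -0.408, 0.0], [-0.0, -0.0, -1.0]]
ft_force: [1.6, 0.6, 0.0]
gripper_width: 0.547
grasp_force: 0.0
```

>>> {"op": "apply_moves", "data": {
  "commands": [
    [[0.55,0,0,0.02,0],[0.55,0,0,0.01,0],[0.55,0,0,0,0],[0.55,0,0,0,0]]
  ]
}}

```text
t: 14.27
ee_pos: [636.4, -40.1, 147.2]
ee_rot: [[0.409, 0.913, -0.002], [0.913, -0.409, 0.0], [-0.0, -0.002, -1.0]]
ft_force: [-0.7, -0.3, -0.3]
gripper_width: 0.547
grasp_force: 0.0
```

```bash
python3 -c "
from h import *
go(636.7,-42.5,2,65.8-90)"
```

```text
t 14.27 tip [636.2 -40.1  50.2] closing -24.1 q6 0.3 w 0.547 gf 0.0 spin 0.002 shift [-0.002   0.0013  0.0482] tilt [-0.002  0.   ]
```

>>> {"op": "apply_moves", "data": {
  "commands": [
    [[0.55,-0.001,0.001,0.017,0],[0.55,-0.001,0,0.017,0],[0.55,0,0,0.009,0],[0.55,0,0,0.004,0],[0.55,0,0,0,0]]
  ]
}}

```text
t: 14.68
ee_pos: [636.8, -42.6, 100.5]
ee_rot: [[0.41, 0.912, -0.001], [0.912, -0.41, 0.0], [-0.0, -0.001, -1.0]]
ft_force: [-0.4, -0.0, -0.6]
gripper_width: 0.546
grasp_force: 0.0
```

>>> {"op": "apply_moves", "data": {
  "commands": [
    [[0.55,0,0,0,0],[0.15,0,0,0,0],[0.15,0,0,0,0],[0.15,0,0,0,0],[0.15,0,0,0,0]]
  ]
}}

```text
t: 15.1
ee_pos: [637.0, -43.2, 101.0]
ee_rot: [[0.41, 0.912, 0.0], [0.912, -0.41, -0.0], [0.0, 0.0, -1.0]]
ft_force: [-0.9, 0.4, 0.7]
gripper_width: 0.303
grasp_force: 0.0
```

>>> {"op": "apply_moves", "data": {
  "commands": [
    [[0.15,0,0,0,0],[0.15,0,0,0,0],[0.15,0,0,0,0],[0.15,0,0,0,0]]
  ]
}}

```text
t: 15.43
ee_pos: [637.0, -43.2, 101.0]
ee_rot: [[0.411, 0.912, 0.0], [0.912, -0.411, -0.0], [0.0, 0.0, -1.0]]
ft_force: [-1.1, 0.3, 6.1]
gripper_width: 0.292
grasp_force: 20.0
```

>>> {"op": "apply_moves", "data": {
  "commands": [
    [[0.15,0,0,-0.02,0],[0.15,0,0,-0.025,0],[0.15,0,0,-0.025,0],[0.15,0,0,0,0.07],[0.15,0,0,0,0.11]]
  ]
}}

```text
t: 15.85
ee_pos: [637.3, -43.2, 172.2]
ee_rot: [[0.569, 0.822, 0.003], [0.822, -0.569, -0.0], [0.001, 0.002, -1.0]]
ft_force: [0.3, -0.5, -0.2]
gripper_width: 0.294
grasp_force: 20.0
```

>>> {"op": "apply_moves", "data": {
  "commands": [
    [[0.15,0,0,0,0.12],[0.15,0,0,0,0.12],[0.15,0,0,0,0.12],[0.15,0,0,0,0.12],[0.15,0,0,0,0.12]]
  ]
}}

```text
t: 16.27
ee_pos: [636.8, -43.2, 170.3]
ee_rot: [[0.935, 0.354, -0.001], [0.354, -0.935, 0.0], [-0.001, -0.0, -1.0]]
ft_force: [0.4, 0.3, -0.0]
gripper_width: 0.292
grasp_force: 20.0
```

>>> {"op": "apply_moves", "data": {
  "commands": [
    [[0.15,0,0,0,0.12],[0.15,0,0,0,0.12],[0.15,0,0,0,0.11],[0.15,0,0,0,0.034],[0.15,0,0,0,0]]
  ]
}}

```text
t: 16.68
ee_pos: [636.8, -43.2, 170.3]
ee_rot: [[1.0, -0.018, -0.001], [-0.018, -1.0, 0.0], [-0.001, -0.0, -1.0]]
ft_force: [0.4, -0.5, 0.3]
gripper_width: 0.293
grasp_force: 20.0
```

```bash
python3 -c "
from h import *
go(475.4,328.9,75,-90.8)"
```

```text
t 16.68 tip [636.8 -43.2  73.3] closing -91.0 q6 1.46 w 0.293 gf 20.0 spin -0.004 shift [-0.1666 -0.3698 -0.0016] tilt [-0.001  0.   ]
```

>>> {"op": "apply_moves", "data": {
  "commands": [
    [[0.15,-0.0086,-0.0188,0,0],[0.15,-0.013,-0.029,0,0],[0.15,-0.013,-0.029,0,0],[0.15,-0.013,-0.029,0,0],[0.15,-0.013,-0.029,0,0]]
  ]
}}

```text
t: 17.1
ee_pos: [577.7, 93.7, 170.5]
ee_rot: [[1.0, -0.014, -0.0], [-0.014, -1.0, -0.0], [-0.0, 0.0, -1.0]]
ft_force: [0.1, -0.2, -0.2]
gripper_width: 0.295
grasp_force: 20.0
```

>>> {"op": "apply_moves", "data": {
  "commands": [
    [[0.15,-0.013,-0.029,0,0],[0.15,-0.013,-0.029,0,0],[0.15,-0.013,-0.029,0,0],[0.15,-0.013,-0.029,0,0],[0.15,-0.013,-0.029,0,0]]
  ]
}}

```text
t: 17.52
ee_pos: [515.0, 239.9, 170.6]
ee_rot: [[1.0, -0.014, -0.0], [-0.014, -1.0, -0.0], [-0.0, 0.0, -1.0]]
ft_force: [0.4, -0.4, 0.4]
gripper_width: 0.289
grasp_force: 20.0
```

>>> {"op": "apply_moves", "data": {
  "commands": [
    [[0.15,-0.013,-0.029,0,0],[0.15,-0.013,-0.029,0,0],[0.15,-0.013,-0.029,0,0],[0.15,0,0,0,0],[0.15,0,0,0,0]]
  ]
}}

```text
t: 17.93
ee_pos: [477.6, 327.3, 170.4]
ee_rot: [[1.0, -0.012, -0.0], [-0.012, -1.0, -0.0], [-0.0, 0.0, -1.0]]
ft_force: [0.2, -0.2, 0.2]
gripper_width: 0.292
grasp_force: 20.0
```

```bash
python3 -c "
from h import *
go(475.4,328.9,8.5,-90.8)"
```

```text
t 17.93 tip [477.6 327.3  73.4] closing -90.7 q6 2.12 w 0.292 gf 20.0 spin 0.002 shift [-0.0022 -0.0016  0.0649] tilt [-0. -0.]
```

>>> {"op": "apply_moves", "data": {
  "commands": [
    [[0.15,-0.002,-0.0016,0.02,0],[0.15,0,0,0.02,0],[0.15,0,0,0.015,0],[0.15,0,0,0.007,0],[0.15,0,0,0.003,0]]
  ]
}}

```text
t: 18.35
ee_pos: [476.5, 326.7, 104.8]
ee_rot: [[1.0, -0.017, -0.002], [-0.017, -1.0, -0.001], [-0.002, 0.001, -1.0]]
ft_force: [-5.6, -5.9, 16.7]
gripper_width: 0.295
grasp_force: 20.0
```

>>> {"op": "apply_moves", "data": {
  "commands": [
    [[0.15,0,0,0,0],[0.15,0,0,0,0],[0.45,0,0,0,0],[0.45,0,0,0,0],[0.45,0,0,0,0]]
  ]
}}

```text
t: 18.77
ee_pos: [476.5, 327.9, 106.1]
ee_rot: [[1.0, -0.016, 0.001], [-0.016, -1.0, 0.0], [0.001, -0.0, -1.0]]
ft_force: [0.8, 0.2, -0.1]
gripper_width: 0.44
grasp_force: 0.0
```

>>> {"op": "apply_moves", "data": {
  "commands": [
    [[0.5,0,0,0,0],[0.5,0,0,-0.02,0],[0.5,0,0,-0.03,0],[0.5,0,0,-0.03,0],[0.5,0,0,0,0]]
  ]
}}

```text
t: 19.18
ee_pos: [477.7, 328.8, 191.5]
ee_rot: [[1.0, -0.016, 0.007], [-0.016, -1.0, 0.004], [0.007, -0.004, -1.0]]
ft_force: [0.6, -0.5, 0.9]
gripper_width: 0.5
grasp_force: 0.0
```

```bash
python3 -c "
from h import *
go(452.6,36.5,85,-90)"
```

```text
t 19.18 tip [478.4 329.2  94.5] closing -90.9 q6 2.13 w 0.5 gf 0.0 spin -0.016 shift [-0.0252  0.2923  0.0081] tilt [0.007 0.004]
```

>>> {"op": "apply_moves", "data": {
  "commands": [
    [[0.6,-0.0024,0.029,0,-0.014],[0.6,-0.0024,0.029,0,0],[0.6,-0.0024,0.029,0,0],[0.6,-0.0024,0.029,0,0],[0.6,-0.0024,0.029,0,0]]
  ]
}}

```text
t: 19.6
ee_pos: [463.2, 181.7, 185.5]
ee_rot: [[1.0, -0.002, 0.0], [-0.002, -1.0, 0.0], [0.0, -0.0, -1.0]]
ft_force: [1.0, 0.1, 0.8]
gripper_width: 0.6
grasp_force: 0.0
```

>>> {"op": "apply_moves", "data": {
  "commands": [
    [[0.65,-0.0024,0.029,0,0],[0.65,-0.0024,0.029,0,0],[0.65,-0.0024,0.029,0,0],[0.65,-0.0024,0.029,0,0],[0.65,-0.0024,0.029,0,0]]
  ]
}}

```text
t: 20.02
ee_pos: [450.9, 36.7, 185.6]
ee_rot: [[1.0, -0.002, 0.0], [-0.002, -1.0, 0.0], [0.0, -0.0, -1.0]]
ft_force: [0.4, -0.6, 0.6]
gripper_width: 0.647
grasp_force: 0.0
```

>>> {"op": "apply_moves", "data": {
  "commands": [
    [[0.65,0,0,0.01,0],[0.65,0,0,0.01,0],[0.65,0,0,0,0]]
  ]
}}

```text
t: 20.27
ee_pos: [450.6, 38.3, 163.7]
ee_rot: [[1.0, -0.003, -0.003], [-0.003, -1.0, 0.0], [-0.003, -0.0, -1.0]]
ft_force: [0.3, -0.2, 0.0]
gripper_width: 0.648
grasp_force: 0.0
```

Run:
```python
from h import *
go(452.6,36.5,18,-90)
c=arm.camera('top'); x,y=180,210
cv2.imwrite('pics/v3.png',cv2.resize(c['frame'][y:y+90,x:x+130,::-1],None,fx=6,fy=6,interpolation=cv2.INTER_CUBIC))
V=hsv(c)[:,:,2]; m=(hsv(c)[:,:,1]<90)&(V>100)
for s,z in (((200,249),12),((232,239),30)):
    b=blob(m,s,10); print(None if b is None else (b.sum(),at(c,[cen(b)],z).round(1)))
```

```text
t 20.27 tip [450.3  38.3  66.7] closing -90.1 q6 1.58 w 0.648 gf 0.0 spin -0.003 shift [0.0022 0.0018 0.0487] tilt [-0.003  0.   ]
(np.int64(204), array([[477.6, 325.7,  12. ]]))
(np.int64(79), array([[503.5, 235.9,  30. ]]))
```

View pics/v3.png

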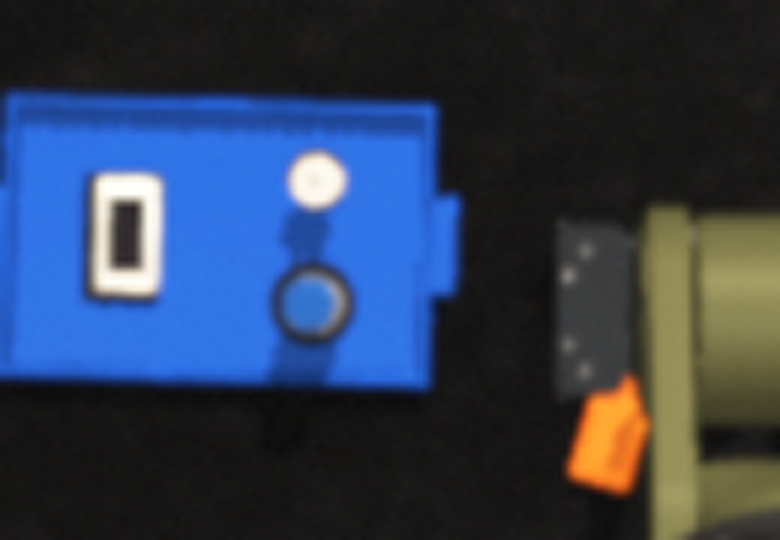

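The blue kit is complete. The slide lies on the rectangle at crop (126,236), and the nozzle (317,181) and vial (310,304) are on their circles, all within about 3 mm. Next is the black-capped vial.

>>> {"op": "apply_moves", "data": {
  "commands": [
    [[0.65,0.002,0.001,0.012,0],[0.65,0,0,0.015,0],[0.65,0,0,0.012,0],[0.65,0,0,0.008,0],[0.65,0,0,0,0]]
  ]
}}

```text
t: 20.73
ee_pos: [452.8, 37.7, 117.4]
ee_rot: [[1.0, -0.001, -0.002], [-0.001, -1.0, 0.0], [-0.002, -0.0, -1.0]]
ft_force: [-0.9, 0.6, 0.2]
gripper_width: 0.65
grasp_force: 0.0
```

>>> {"op": "apply_moves", "data": {
  "commands": [
    [[0.2,0,0,0,0],[0.2,0,0,0,0],[0.2,0,0,0,0],[0.2,0,0,0,0],[0.2,0,0,0,0]]
  ]
}}

```text
t: 21.15
ee_pos: [453.4, 37.0, 119.1]
ee_rot: [[1.0, -0.002, 0.001], [-0.002, -1.0, -0.0], [0.001, 0.0, -1.0]]
ft_force: [-0.2, 0.0, 0.4]
gripper_width: 0.33
grasp_force: 0.0
```

>>> {"op": "apply_moves", "data": {
  "commands": [
    [[0.2,0,0,0,0],[0.2,0,0,0,0],[0.2,0,0,0,0],[0.2,0,0,0,0]]
  ]
}}

```text
t: 21.48
ee_pos: [453.4, 36.9, 118.9]
ee_rot: [[1.0, -0.002, 0.001], [-0.002, -1.0, 0.0], [0.001, -0.0, -1.0]]
ft_force: [-0.8, 0.2, 5.1]
gripper_width: 0.284
grasp_force: 20.0
```

```bash
python3 -c "
from h import *
go(436.7,-330.2,85,-88.2)"
```

```text
t 21.48 tip [453.5  36.9  21.9] closing -90.1 q6 1.57 w 0.284 gf 20.0 spin -0.034 shift [-0.0282  0.3664 -0.0631] tilt [0.001 0.   ]
```

>>> {"op": "apply_moves", "data": {
  "commands": [
    [[0.2,0,0,-0.02,0],[0.2,0,0,-0.02,0],[0.2,0,0,-0.02,0],[0.2,0,0,0,-0.034],[0.2,-0.0012,0.0164,0,0]]
  ]
}}

```text
t: 21.9
ee_pos: [452.9, 21.6, 179.6]
ee_rot: [[0.999, 0.035, 0.002], [0.035, -0.999, 0.0], [0.002, -0.0, -1.0]]
ft_force: [-0.3, -0.1, -1.1]
gripper_width: 0.283
grasp_force: 19.9
```

>>> {"op": "apply_moves", "data": {
  "commands": [
    [[0.2,-0.0025,0.032,0,0],[0.2,-0.0025,0.032,0,0],[0.2,-0.0025,0.032,0,0],[0.2,-0.0025,0.032,0,0],[0.2,-0.0025,0.032,0,0]]
  ]
}}

```text
t: 22.32
ee_pos: [444.7, -141.3, 178.5]
ee_rot: [[0.999, 0.032, -0.0], [0.032, -0.999, 0.0], [-0.0, -0.0, -1.0]]
ft_force: [0.4, 0.6, -0.4]
gripper_width: 0.28
grasp_force: 19.9
```

>>> {"op": "apply_moves", "data": {
  "commands": [
    [[0.2,-0.0025,0.032,0,0],[0.2,-0.0025,0.032,0,0],[0.2,-0.0025,0.032,0,0],[0.2,-0.0025,0.032,0,0],[0.2,-0.0025,0.032,0,0]]
  ]
}}

```text
t: 22.73
ee_pos: [437.3, -301.7, 178.4]
ee_rot: [[1.0, 0.032, -0.0], [0.032, -1.0, 0.0], [-0.0, -0.0, -1.0]]
ft_force: [0.4, 0.3, -0.7]
gripper_width: 0.276
grasp_force: 19.9
```

>>> {"op": "apply_moves", "data": {
  "commands": [
    [[0.2,-0.002,0.03,0,0],[0.2,0,0,0,0],[0.2,0,0,0,0]]
  ]
}}

```text
t: 22.98
ee_pos: [436.2, -331.0, 178.0]
ee_rot: [[1.0, 0.03, -0.001], [0.03, -1.0, 0.001], [-0.001, -0.001, -1.0]]
ft_force: [-0.2, -0.5, -0.4]
gripper_width: 0.284
grasp_force: 19.9
```

```bash
python3 -c "
from h import *
go(436.7,-330.2,26,-88.2)"
```

```text
t 22.98 tip [ 436.1 -331.    81. ] closing -88.3 q6 0.82 w 0.284 gf 19.9 spin -0.002 shift [ 0.0006 -0.0008  0.055 ] tilt [-0.001  0.001]
```

>>> {"op": "apply_moves", "data": {
  "commands": [
    [[0.2,0,0,0.017,0],[0.2,0,0,0.017,0],[0.2,0,0,0.013,0],[0.2,0,0,0.006,0],[0.2,0,0,0.002,0]]
  ]
}}

```text
t: 23.4
ee_pos: [436.7, -329.0, 123.0]
ee_rot: [[0.999, 0.033, -0.001], [0.033, -0.999, 0.002], [-0.001, -0.002, -1.0]]
ft_force: [-2.4, 3.2, 8.0]
gripper_width: 0.287
grasp_force: 20.0
```

>>> {"op": "apply_moves", "data": {
  "commands": [
    [[0.2,0,0,0,0],[0.2,0,0,0,0],[0.2,0,0,0,0],[0.5,0,0,0,0],[0.5,0,0,0,0]]
  ]
}}

```text
t: 23.82
ee_pos: [436.8, -330.2, 124.0]
ee_rot: [[0.999, 0.032, 0.001], [0.032, -0.999, -0.0], [0.0, 0.0, -1.0]]
ft_force: [0.6, 0.0, 0.4]
gripper_width: 0.386
grasp_force: 0.0
```

>>> {"op": "apply_moves", "data": {
  "commands": [
    [[0.5,0,0,0,0],[0.5,0,0,0,0],[0.5,0,0,-0.02,0],[0.5,0,0,-0.03,0],[0.5,0,0,-0.03,0]]
  ]
}}

```text
t: 24.23
ee_pos: [436.4, -330.0, 204.2]
ee_rot: [[0.999, 0.032, -0.001], [0.032, -0.999, 0.001], [-0.001, -0.001, -1.0]]
ft_force: [0.2, -1.2, -0.2]
gripper_width: 0.497
grasp_force: 0.0
```

```bash
python3 -c "
from h import *
go(526.8,-53.9,80,78.9-90)"
```

```text
t 24.23 tip [ 436.3 -329.8  107.2] closing -88.2 q6 0.82 w 0.497 gf 0.0 spin -1.345 shift [0.2883 0.0356 0.0274] tilt [-0.001  0.001]
```

>>> {"op": "apply_moves", "data": {
  "commands": [
    [[0.55,0,0,0,-0.12],[0.55,0,0,0,-0.12],[0.55,0,0,0,-0.12],[0.55,0,0,0,-0.12],[0.55,0,0,0,-0.12]]
  ]
}}

```text
t: 24.65
ee_pos: [436.7, -330.2, 203.7]
ee_rot: [[0.803, 0.595, 0.0], [0.595, -0.803, -0.0], [0.0, 0.0, -1.0]]
ft_force: [0.1, 0.1, -0.2]
gripper_width: 0.552
grasp_force: 0.0
```

>>> {"op": "apply_moves", "data": {
  "commands": [
    [[0.55,0,0,0,-0.12],[0.55,0,0,0,-0.12],[0.55,0,0,0,-0.12],[0.55,0,0,0,-0.12],[0.55,0,0,0,-0.12]]
  ]
}}

```text
t: 25.07
ee_pos: [436.7, -330.2, 203.7]
ee_rot: [[0.327, 0.945, 0.0], [0.945, -0.327, -0.0], [-0.0, 0.0, -1.0]]
ft_force: [0.1, -0.3, 0.0]
gripper_width: 0.548
grasp_force: 0.0
```

>>> {"op": "apply_moves", "data": {
  "commands": [
    [[0.55,0,0,0,-0.12],[0.55,0,0,0,-0.025],[0.55,0.025,0.003,0,0],[0.55,0.03,0.004,0,0],[0.55,0.03,0.004,0,0]]
  ]
}}

```text
t: 25.48
ee_pos: [463.9, -248.2, 203.6]
ee_rot: [[0.197, 0.98, -0.0], [0.98, -0.197, 0.0], [0.0, -0.0, -1.0]]
ft_force: [1.3, -0.4, 0.2]
gripper_width: 0.548
grasp_force: 0.0
```

>>> {"op": "apply_moves", "data": {
  "commands": [
    [[0.55,0.03,0.004,0,0],[0.55,0.03,0.004,0,0],[0.55,0.03,0.004,0,0],[0.55,0.03,0.004,0,0],[0.55,0.03,0.004,0,0]]
  ]
}}

```text
t: 25.9
ee_pos: [512.7, -104.1, 203.8]
ee_rot: [[0.196, 0.981, 0.0], [0.981, -0.196, -0.0], [-0.0, 0.0, -1.0]]
ft_force: [1.5, -0.4, 0.7]
gripper_width: 0.55
grasp_force: 0.0
```

>>> {"op": "apply_moves", "data": {
  "commands": [
    [[0.55,0.03,0.003,0.01,0],[0.55,0.02,0.002,0.02,0],[0.55,0,0,0.02,0],[0.55,0,0,0,0]]
  ]
}}

```text
t: 26.23
ee_pos: [525.9, -56.2, 150.4]
ee_rot: [[0.194, 0.981, -0.005], [0.981, -0.194, 0.001], [-0.0, -0.005, -1.0]]
ft_force: [-0.9, -0.2, -0.7]
gripper_width: 0.552
grasp_force: 0.0
```

Run:
```python
from h import *
go(526.8,-53.9,3.5,78.9-90)
c=arm.camera('top'); x,y=320,200
cv2.imwrite('pics/v4.png',cv2.resize(c['frame'][y:y+90,x:x+150,::-1],None,fx=5,fy=5,interpolation=cv2.INTER_CUBIC))
```

```text
t 26.23 tip [525.4 -56.1  53.5] closing -11.2 q6 0.02 w 0.552 gf 0.0 spin -0.001 shift [0.0025 0.0007 0.0499] tilt [-0.005  0.001]
```

View pics/v4.png

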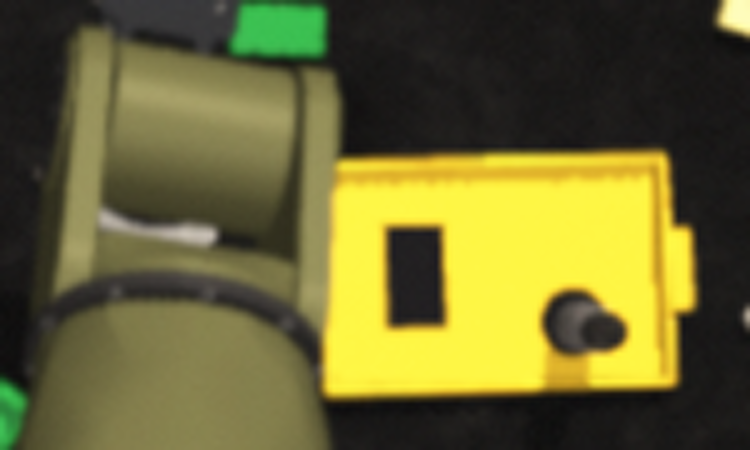

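The black vial stands on its circle. Its cap shows at crop (605,330) and its base at (572,325), and that offset is what perspective gives for an upright vial. Next is the tan slide.

>>> {"op": "apply_moves", "data": {
  "commands": [
    [[0.55,0.0015,0.001,0.017,0],[0.55,0,0,0.017,0],[0.55,0,0,0.01,0],[0.55,0,0,0.003,0],[0.55,0,0,0,0]]
  ]
}}

```text
t: 26.7
ee_pos: [528.3, -56.6, 106.9]
ee_rot: [[0.194, 0.981, -0.0], [0.981, -0.194, 0.0], [-0.0, -0.0, -1.0]]
ft_force: [0.6, -0.1, 0.6]
gripper_width: 0.55
grasp_force: 0.0
```

```bash
python3 -c "
from h import *
go(526.8,-53.9,3.5,78.9-90)"
```

```text
t 26.7 tip [528.2 -56.6   9.9] closing -11.2 q6 0.02 w 0.55 gf 0.0 spin -0.002 shift [ 0.0024 -0.002   0.0064] tilt [-0.  0.]
```

>>> {"op": "apply_moves", "data": {
  "commands": [
    [[0.55,0.0024,-0.001,0.004,0],[0.55,0,0,0.003,0],[0.15,0,0,0,0],[0.15,0,0,0,0],[0.15,0,0,0,0]]
  ]
}}

```text
t: 27.12
ee_pos: [527.9, -53.6, 100.0]
ee_rot: [[0.193, 0.981, 0.0], [0.981, -0.193, -0.0], [0.0, 0.0, -1.0]]
ft_force: [-0.0, -0.1, 0.2]
gripper_width: 0.375
grasp_force: 0.0
```

>>> {"op": "apply_moves", "data": {
  "commands": [
    [[0.15,0,0,0,0],[0.15,0,0,0,0],[0.15,0,0,0,0],[0.15,0,0,0,0],[0.15,0,0,0,0]]
  ]
}}

```text
t: 27.53
ee_pos: [527.8, -53.6, 99.9]
ee_rot: [[0.193, 0.981, 0.0], [0.981, -0.193, -0.0], [-0.0, 0.0, -1.0]]
ft_force: [-0.3, 0.3, 4.7]
gripper_width: 0.294
grasp_force: 20.0
```

>>> {"op": "apply_moves", "data": {
  "commands": [
    [[0.15,0,0,-0.02,0],[0.15,0,0,-0.025,0],[0.15,0,0,-0.025,0],[0.15,0,0,0,0.085],[0.15,0,0,0,0.12]]
  ]
}}

```text
t: 27.95
ee_pos: [528.1, -53.7, 171.0]
ee_rot: [[0.391, 0.92, 0.003], [0.92, -0.391, -0.0], [0.001, 0.002, -1.0]]
ft_force: [0.6, -0.5, -0.1]
gripper_width: 0.294
grasp_force: 20.0
```

>>> {"op": "apply_moves", "data": {
  "commands": [
    [[0.15,0,0,0,0.12],[0.15,0,0,0,0.12],[0.15,0,0,0,0.12],[0.15,0,0,0,0.12],[0.15,0,0,0,0.12]]
  ]
}}

```text
t: 28.37
ee_pos: [527.7, -53.6, 169.5]
ee_rot: [[0.844, 0.536, -0.0], [0.536, -0.844, 0.0], [-0.0, -0.0, -1.0]]
ft_force: [-0.1, -0.6, 0.0]
gripper_width: 0.294
grasp_force: 20.0
```

>>> {"op": "apply_moves", "data": {
  "commands": [
    [[0.15,0,0,0,0.12],[0.15,0,0,0,0.12],[0.15,0,0,0,0.12],[0.15,0,0,0,0.12],[0.15,0,0,0,0.06]]
  ]
}}

```text
t: 28.78
ee_pos: [527.6, -53.6, 169.5]
ee_rot: [[1.0, 0.025, -0.0], [0.025, -1.0, 0.0], [-0.0, -0.0, -1.0]]
ft_force: [-0.0, 0.2, -0.2]
gripper_width: 0.298
grasp_force: 20.0
```

```bash
python3 -c "
from h import *
go(461.7,-239.8,73,-88.2)"
```

```text
t 28.78 tip [527.6 -53.6  72.5] closing -88.6 q6 1.38 w 0.298 gf 20.0 spin -0.006 shift [-0.0718  0.184  -0.0005] tilt [-0.  0.]
```

>>> {"op": "apply_moves", "data": {
  "commands": [
    [[0.15,-0.007,0.018,0,0],[0.15,-0.01,0.0255,0,0],[0.15,-0.01,0.0255,0,0],[0.15,-0.01,0.0255,0,0],[0.15,-0.01,0.0255,0,0]]
  ]
}}

```text
t: 29.2
ee_pos: [483.9, -176.1, 169.5]
ee_rot: [[0.999, 0.032, -0.0], [0.032, -0.999, 0.0], [-0.0, -0.0, -1.0]]
ft_force: [0.2, -0.3, -0.9]
gripper_width: 0.295
grasp_force: 20.0
```

>>> {"op": "apply_moves", "data": {
  "commands": [
    [[0.15,-0.01,0.0255,0,0],[0.15,-0.01,0.0255,0,0],[0.15,-0.005,0.013,0,0],[0.15,0,0,0,0],[0.15,0,0,0,0]]
  ]
}}

```text
t: 29.62
ee_pos: [461.4, -240.0, 169.5]
ee_rot: [[1.0, 0.03, -0.0], [0.03, -1.0, 0.0], [-0.0, -0.0, -1.0]]
ft_force: [-0.0, 1.0, 0.1]
gripper_width: 0.293
grasp_force: 20.0
```

```bash
python3 -c "
from h import *
go(461.7,-239.8,7.5,-88.2)"
```

```text
t 29.62 tip [ 461.4 -240.    72.5] closing -88.3 q6 0.99 w 0.293 gf 20.0 spin -0.001 shift [ 0.0003 -0.0002  0.065 ] tilt [-0.  0.]
```

>>> {"op": "apply_moves", "data": {
  "commands": [
    [[0.15,0,0,0.02,0],[0.15,0,0,0.02,0],[0.15,0,0,0.015,0],[0.15,0,0,0.007,0],[0.15,0,0,0.003,0]]
  ]
}}

```text
t: 30.03
ee_pos: [461.7, -238.7, 103.7]
ee_rot: [[0.999, 0.033, -0.002], [0.033, -0.999, 0.001], [-0.002, -0.001, -1.0]]
ft_force: [-5.6, 5.8, 17.2]
gripper_width: 0.295
grasp_force: 20.0
```

>>> {"op": "apply_moves", "data": {
  "commands": [
    [[0.15,0,0,0,0],[0.15,0,0,0,0],[0.15,0,0,0,0],[0.45,0,0,0,0],[0.45,0,0,0,0]]
  ]
}}

```text
t: 30.45
ee_pos: [461.8, -239.9, 105.2]
ee_rot: [[0.999, 0.032, 0.001], [0.032, -0.999, -0.0], [0.001, 0.001, -1.0]]
ft_force: [0.3, -1.0, 0.0]
gripper_width: 0.396
grasp_force: 0.0
```

>>> {"op": "apply_moves", "data": {
  "commands": [
    [[0.45,0,0,0,0],[0.45,0,0,0,0],[0.45,0,0,-0.02,0],[0.45,0,0,-0.03,0],[0.45,0,0,-0.03,0]]
  ]
}}

```text
t: 30.87
ee_pos: [461.2, -239.6, 185.2]
ee_rot: [[0.999, 0.032, -0.002], [0.032, -0.999, 0.001], [-0.002, -0.001, -1.0]]
ft_force: [0.3, -0.7, 0.6]
gripper_width: 0.452
grasp_force: 0.0
```

>>> {"op": "apply_moves", "data": {
  "commands": [
    [[0.45,0,-0.03,-0.01,0],[0.45,0,-0.035,-0.01,0],[0.45,0,-0.035,0,0],[0.45,0,-0.035,0,0],[0.45,0,-0.035,0,0]]
  ]
}}

```text
t: 31.28
ee_pos: [455.8, -68.5, 205.0]
ee_rot: [[1.0, 0.031, 0.001], [0.031, -1.0, -0.0], [0.001, 0.0, -1.0]]
ft_force: [0.8, -0.2, -1.3]
gripper_width: 0.451
grasp_force: 0.0
```

>>> {"op": "apply_moves", "data": {
  "commands": [
    [[0.45,0,-0.035,0,0],[0.45,0,-0.035,0,0],[0.45,0,0,0,0],[0.45,0,0,0,0],[0.45,0,0,0,0]]
  ]
}}

```text
t: 31.7
ee_pos: [454.1, -0.3, 204.7]
ee_rot: [[0.999, 0.032, 0.0], [0.032, -0.999, -0.0], [0.0, 0.0, -1.0]]
ft_force: [-0.3, 0.4, 0.3]
gripper_width: 0.451
grasp_force: 0.0
```

Run:
```python
from h import *
c=arm.camera('top'); save(c,'fin.png',1.4)
H=hsv(c);V=H[:,:,2]; m=(H[:,:,1]<90)&(V>100)
b=blob(m,(403,254),10); y,x=np.nonzero(b); print(b.sum(),cen(b),at(c,[cen(b)],12).round(1), cv2.minAreaRect(at(c,np.c_[x,y],12)[:,:2].astype(np.float32)))
print('vial black expected base/top px',proj(c,[[436.7,-330.2,4],[436.7,-330.2,60]]).round(1))
cv2.imwrite('pics/v5.png',cv2.resize(c['frame'][220:300,380:470,::-1],None,fx=6,fy=6,interpolation=cv2.INTER_CUBIC))
print(arm.read_state()['t'])
```

```text
174 [403.3045977  254.67241379] [[ 463.1 -239.8   12. ]] ((463.5697021484375, -240.3429718017578), (31.29007339477539, 53.239742279052734), 89.50129699707031)
vial black expected base/top px [[434.1 263.9]
 [440.7 264.6]]
31.75
```

View pics/v5.png

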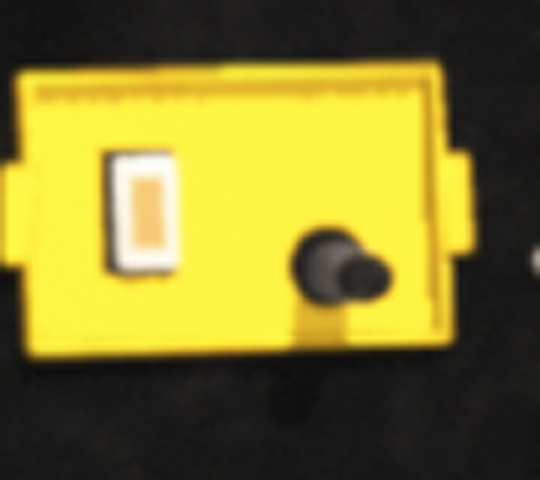

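View pics/fin.png

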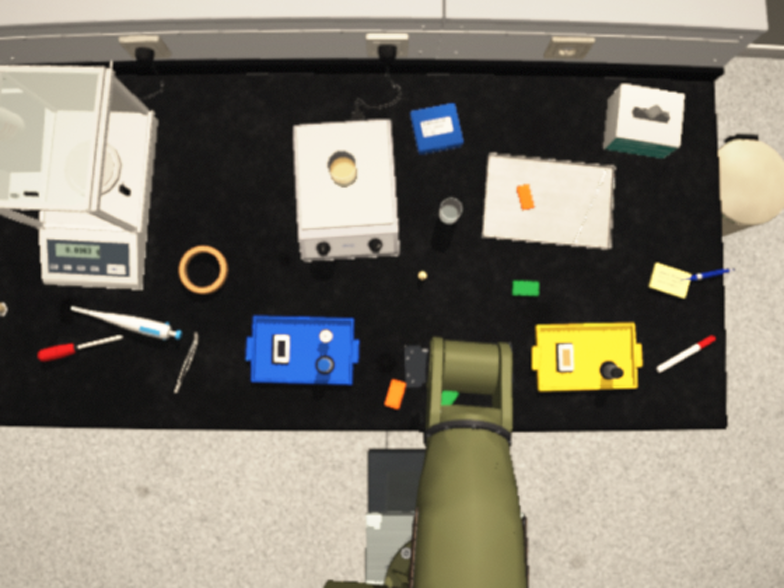

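Both trays hold their things on the marks: tan slide at crop (145,212), black vial base at (325,267). The fitting, beaker and tape roll have not moved, and the arm is clear. I'll hand the job in.

```bash
python3 -c "
from h import *
print(arm.sign_off())"
```

```text
the job is handed in; nothing more can be done
None
```

Both kits are made up and handed in at about 32 s; the last camera views show all five things on their marks and the fitting, beaker and tape roll where they started, but the sign-off gave no verdict.

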